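# Key the panel with a spacer and hold it flush in the gluing frame

### The job

A birch panel sits on springy pads in the gluing frame, standing a little proud between two blue rails. Take the orange spacer out of the rack and slide it upright down into the gap beside the panel, at the one notch that is wide enough for it, until it stands on the white base board; do not force it in where the gap is tight, do not push the panel down before the spacer is in, and leave the other tools and pieces alone. Then let go of the spacer, press the panel down with the gripper fingers until it is flush with the rails, and finish while still holding it pressed there, with the spacer standing in its notch.

Things in the scene. Friction and masses are not known exactly. Their poses are not given: they have to be found in the camera images.
- frame: fixed gluing frame: white base board 220 (x) x 280 (y) x 12 mm, origin at the centre of its underside on the bench. Panel in the middle, an end stop beyond each x end, a blue rail along x on each y side (tops 34 mm above the bench), outside it a stile with an aluminium strip over the rail's outer 12 mm (inner edge 110 mm from the frame's centre line, top 38 mm above the bench: the highest fixed part)
- rail_wide: fixed blue rail 160 (x) x 36 (y) x 22 mm, parallel to the frame, origin centred under it 12 mm above the bench, 104 mm to +y or -y of frame centre. 6 mm from the panel, but its notch (64 mm along x, centred, full height, 10.5 mm deep) makes a 16.5 mm gap, centred at this origin's x and at 88.2 mm in frame y on this side (15.8 mm from origin towards panel); floor: base, 12 mm above bench
- rail_tight: the other fixed blue rail, on the other side of the panel, same size and origin; its 64 mm notch is only 2.5 mm deep, so the gap there is 8.5 mm: too tight for the spacer.
- panel (a joint): how far the birch panel has been pressed down, m: 0 = free, standing 8 mm proud of the rails (top 42 mm above the bench); 0.008 = flush with the rails, on its firm stop. It only moves straight up and down; the springs under it push up with about 4 N at 0 and 11 N at 0.008.
- panel_top (a point): centre of the panel's top face; the panel is light birch, 150 (frame x) x 160 (frame y) mm, and its edges reach down into the base board
- rack: fixed plywood rack 80 (x) x 160 (y) x 25 mm high on the bench, origin at the centre of its underside; two upright slots 17 mm deep with floor 8 mm above the bench: the orange spacer stands in the one 50 mm to its -y, the blue thick spacer in the one 50 mm to its +y
- spacer: loose orange plastic spacer, 54 (x) x 12 (y) x 62 mm (z, upright), 35 to 70 g, origin at the centre of its underside. Starts upright in the rack, its top 70 mm above the bench and 45 mm above the rack; in the notch its top is 40 mm above the rails.
- thick_spacer: loose blue plastic spacer 54 x 20 x 62 mm standing in the rack; leave alone
- mallet: loose hammer about 300 mm long lying on the right of the bench; leave alone
- screwdriver: loose screwdriver lying at the back right; leave alone
- glue: loose yellow glue bottle, 48 mm across, 140 mm high, back left; leave alone
- offcut: loose light wooden offcut 50 x 140 x 22 mm at the back; leave alone
- sanding_block: loose cork sanding block 65 x 110 x 35 mm on the left; leave alone
- clamp_knob: loose black T-shaped clamp knob, 60 mm wide, 40 mm high, at the back; leave alone
- clamp: loose bar clamp lying on the left, 260 mm bar, black jaws, red handle; leave alone
Things that resemble listed ones, but are neither listed nor needed, are in the scene too. Of the things shaped like the spacer, the orange one is meant.

How it is judged:
On the way, in this order (a step that is already met when the one before it is completed fails the run):
1. the orange spacer stands in the wide notch on the base board, while the panel still stands proud (z of spacer in the frame of frame below 0.015 m and x of spacer in the frame of rail_wide between -0.009 and 0.009 m and ((y of spacer in the frame of frame between 0.083 and 0.094 m and y of rail_wide in the frame of frame above 0 m) or (y of spacer in the frame of frame between -0.094 and -0.083 m and y of rail_wide in the frame of frame below 0 m)) and angle between spacer's own z axis and vertical below 0.2 rad and angle between the x axis of spacer and the x axis of frame, either way round below 0.2 rad and value of joint panel below 0.004 m), for 0.2 s.
2. the spacer is let go and the panel is pressed flush by the fingers (z of spacer in the frame of frame below 0.015 m and x of spacer in the frame of rail_wide between -0.009 and 0.009 m and ((y of spacer in the frame of frame between 0.083 and 0.094 m and y of rail_wide in the frame of frame above 0 m) or (y of spacer in the frame of frame between -0.094 and -0.083 m and y of rail_wide in the frame of frame below 0 m)) and angle between spacer's own z axis and vertical below 0.2 rad and angle between the x axis of spacer and the x axis of frame, either way round below 0.2 rad and value of joint panel above 0.0065 m and contact force between the fingers and panel above 5 N and contact force between the fingers and spacer below 0.3 N), for 0.5 s.
At the end, for the whole second after the job is handed in: the spacer stands upright (within 0.2 rad) on the base board in the wide notch, within 9 mm of its centre along the rail, untouched by the fingers, and the fingers hold the panel pressed within 1.5 mm of flush with more than 5 N (all of step 2); the arm keeps its last pose, push and grip.
It fails at once if the spacer is forced against the rail with the tight notch (over 10 N) (contact force between spacer and rail_tight above 10 N).
It fails at once if another tool or piece is moved more than 30 mm (distance of any of thick_spacer, mallet, screwdriver, glue, offcut, sanding_block, clamp_knob, clamp from where it was at the start of the episode above 0.03 m).
It also fails if it takes over 40 s, if anything falls off the work surface, if the arm or the gripper's body presses on something with over 40 N, if the wrist force passes 120 N, or if a joint passes its speed limit or range.

### The arm

A 6-joint arm with a two-finger parallel gripper is mounted at the origin on the work surface. World frame = base frame: x ahead of the robot, y to its left, z up, the work surface at z = 0. Lengths are in m, angles in rad, forces in N, time in s.
With the tool pointing down it reaches from about 0.3 to 0.95 m from the base axis. Payload 3.1 kg.
Tool frame: the origin (TCP) lies midway between the tips of the shut fingers; the grasp point (between the pads) lies 19 mm behind it; z points along the fingers, y is the direction in which the jaws open and shut (so a half turn about z gives the same grasp; the last joint's range is limited). The gripper opens to 85 mm and grips with 20 to 120 N. Pads are 22 mm wide; open, the fingers measure 114 mm over their backs; the gripper's body (76 mm by 85 mm) begins 54 mm behind the grasp point. The pads swing forward as they close: fully open they stand 13 mm farther back than shut.
Start: joints at [-1.195, 0.308, 1.634, -0, 1.2, -0.07], TCP at [0.269, -0.564, 0.231] pointing down, gripper open.
Joint ranges: [-3.06, 3.06], [-0.79, 1.96], [0.05, 2.63], [-1.19, 4.34], [0.05, 2.64], [-2.94, 2.94]. Speed limits (rad/s): [2.79, 2.79, 3.14, 3.14, 3.14, 3.14].

### API

Orientations are given as a 3x3 rotation matrix whose columns are the frame's x, y, z axes.
In Python, from workcell import state, grab_frame, hand_in gives the robot as it stands. The module is installed in compiled form; this text tells all that it offers.
- The arm moves only by the tool jog_arm, never from a script. Its argument "commands" is a list of rows, each a list of 5 numbers: the opening, from -1 (shut) to 1 (fully open), then the shift along the tool's x, y, z as a fraction of full scale, then the turn about the tool's z as a fraction of full scale. In form: [[claw, dx, dy, dz, turn], ...]. A call has 1 to 10 rows; each row is the pose to reach, as a shift and turn from the pose commanded when the call began, along the tool's axes at that moment, turning the shorter way round; what a row does not reach only later rows make up. Full scale, the value 1, is 0.2 m for a shift and 2 pi rad for a turn. A row lasts 1/10 s, in which the tool goes at most 50 mm and 8.59 degrees, less where a joint would pass 70% of its speed; a pose out of reach is approached as far as the arm can. A call with a number of a shift or a turn outside -1 to 1 is refused whole. A call with a gripper value outside its range is refused whole. The fingers move at their own pace and stop on an object; the grip force is fixed at half the most. Time passes only in rows, so rows that repeat a pose let the fingers close. It gives the time, the measured TCP pose, the force and the opening at its end, in the units of the state.
- state(): the state, without advancing time (a new reading comes with each control period).
- grab_frame(name): name is "scene" or "top" or "wrist"; returns a dict with "frame" (400x640x3 uint8, red, green, blue), "z_map" (400x640 float32, m along the optical axis (not along the pixel's ray), 0 where there is no reading), "fx", "fy", "cx", "cy" (pixels), "k1" (the pictures are not rectified: a ray, as slopes to the right and down, at radius r is drawn at 1 + k1 r^2 times it, then the intrinsics apply), "world_from_camera" (4x4, takes a point from camera to world coordinates). Camera axes: x right, y down, z forward; pixel columns grow to the right and rows downward; lengths in m; the calibration is good to about 2 mm. A picture is of the moment at which its call begins.
- hand_in(): hands the job in, once; it reports no verdict.
The state is a dict: "clock": time; "q": joint angles; "dq": joint speeds; "effort": joint torques, N m; "eef_pos": TCP position; "tcp_rot": TCP orientation; "contact_force": force on the tool from outside, world axes, zero at the start; "moment": the same for the moment, N m; "finger_gap": opening from 0.0 (shut) to 1.0 (fully open).
Only numpy, scipy, OpenCV 4.12 (cv2) and the standard library are available. Lean on these libraries where they do the work, as an engineer would, in place of code of your own. Each camera call takes 0.05 s, during which the arm holds its last target. There are 200 camera calls.

## Working session

There is one attempt and no reset: what is moved stays moved. The work goes in short steps, Python scripts to look and compute and a tool call to move; the robot and the scene stay as the last step left them, time stands still between calls to the robot, and variables do not carry over. Pictures are saved under pics/ and viewed, about 8 in all and at most 12, crops included, and the job is handed in when it is done.

Besides the shell and the picture viewer there is one more tool, called as name(argument=value, ...) on one line, values as JSON. jog_arm: Moves the arm, as the interface text tells. Shift numbers are shares of 0.2 m and turn numbers shares of 2 pi rad, none past 1 either way. Its arguments: {"type":"object","properties":{"commands":{"type":"array"}},"required":["commands"]}

```bash
mkdir -p pics
cat > h.py <<'E'
import numpy as np, cv2, pickle
from workcell import state, grab_frame
def grab(n):
    f=grab_frame(n); return f
def save(f,name,box=None,s=1):
    im=f["frame"][:,:,::-1]
    if box: im=im[box[1]:box[3],box[0]:box[2]]
    cv2.imwrite("pics/"+name,cv2.resize(im,None,fx=s,fy=s,interpolation=cv2.INTER_CUBIC))
def rays(f,uv):
    K=np.array([[f["fx"],0,f["cx"]],[0,f["fy"],f["cy"]],[0,0,1.]])
    p=cv2.undistortPoints(np.array(uv,float).reshape(-1,1,2),K,np.array([f["k1"],0,0,0,0.])).reshape(-1,2)
    return np.c_[p,np.ones(len(p))]
def onplane(f,uv,z):
    T=f["world_from_camera"]; d=rays(f,uv)@T[:3,:3].T; o=T[:3,3]
    return o+d*((z-o[2])/d[:,2])[:,None]
def cloud(f):
    h,w=f["z_map"].shape; u,v=np.meshgrid(np.arange(w),np.arange(h))
    d=rays(f,np.c_[u.ravel(),v.ravel()]); P=d*f["z_map"].ravel()[:,None]
    T=f["world_from_camera"]; return (P@T[:3,:3].T+T[:3,3]).reshape(h,w,3)
E
python3 - <<'E'
from h import *
for n in("top","scene"):
    f=grab(n); save(f,n+"0.png"); pickle.dump(f,open(n+".pkl","wb")); print(n,f["fx"],f["k1"],f["world_from_camera"].round(3).tolist())
s=state(); print(s)
E
```

```text
top 427.75343433656445 -0.07449009596301182 [[-0.014, -0.998, 0.059, 0.487], [-1.0, 0.014, -0.001, -0.018], [0.0, -0.059, -0.998, 1.404], [0.0, 0.0, 0.0, 1.0]]
scene 401.8067821592089 0.03394616802357877 [[-0.857, 0.438, -0.271, 0.871], [0.515, 0.734, -0.442, 0.503], [0.006, -0.519, -0.855, 1.045], [0.0, 0.0, 0.0, 1.0]]
{'clock': 0.1, 'q': array([-1.19472476e+00,  3.08942942e-01,  1.63506592e+00,  1.36241561e-05,
        1.19970543e+00, -6.97177030e-02]), 'dq': array([ 0.00125827,  0.00053262, -0.00368755, -0.00065155, -0.00059962,
        0.00040304]), 'effort': array([-9.45519059e-04, -4.16407228e+01, -2.77644932e+01, -4.64338677e-05,
        3.99769851e-03,  1.38506456e-05]), 'eef_pos': array([ 0.26917359, -0.56323299,  0.23014317]), 'tcp_rot': array([[ 9.02272834e-01,  4.31164868e-01, -7.67404227e-04],
       [ 4.31165521e-01, -9.02270680e-01,  1.97803201e-03],
       [ 1.60451576e-04, -2.11560279e-03, -9.99997749e-01]]), 'contact_force': array([ 0.76423369, -0.75057436,  0.27678797]), 'moment': array([-0.02406456,  0.02158899, -0.0431651 ]), 'finger_gap': 1.0002695910150834}
```

View pics/top0.png

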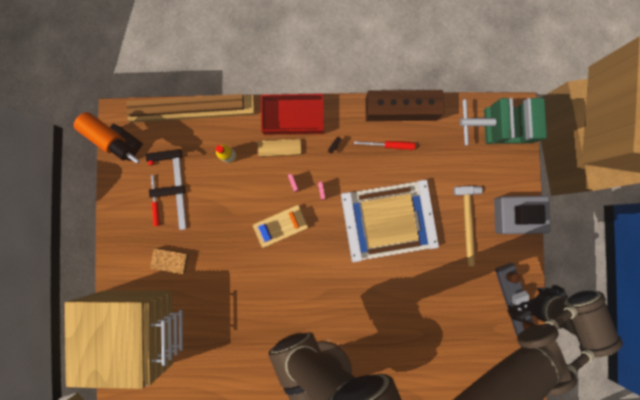

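View pics/scene0.png

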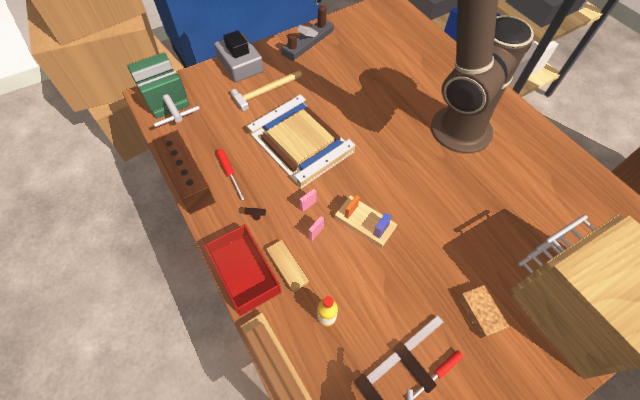

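Top: the rack is at (280,226), with the orange spacer at (295,219) and the blue thick one at (264,233). Two pink look-alikes lie at (293,182) and (322,190), and the frame is at (390,220). The orange one in the rack fits the description, and I'll confirm it in an enlarged crop together with the gaps.

Run:
```python
from h import *
t=pickle.load(open("top.pkl","rb")); s=pickle.load(open("scene.pkl","rb"))
a=cv2.resize(t["frame"][170:270,240:450,::-1],(798,380),interpolation=cv2.INTER_CUBIC)
b=cv2.resize(s["frame"][90:250,240:400,::-1],(798,798),interpolation=cv2.INTER_CUBIC)
cv2.imwrite("pics/a.png",a)
cv2.imwrite("pics/b.png",cv2.resize(b,(600,600)))
C=cloud(t); hsv=cv2.cvtColor(t["frame"],cv2.COLOR_RGB2HSV)
def comp(m,nm):
    m=m.astype(np.uint8); n,l,st,c=cv2.connectedComponentsWithStats(m)
    for i in range(1,n):
        if st[i,4]>25:
            r=cv2.minAreaRect(np.argwhere(l==i)[:,::-1].astype(np.float32)); P=C[l==i]; print(nm,c[i].round(1),st[i,4],r,P.mean(0).round(3),np.median(P[:,2]).round(3))
roi=np.zeros(hsv.shape[:2],bool); roi[170:270,240:450]=1
H,S,V=[hsv[...,i].astype(int) for i in range(3)]
comp(roi&(H<14)&(S>170)&(V>170),"orange"); comp(roi&(H>105)&(H<130)&(S>100),"blue")
comp(roi&(S<60)&(V>150),"white"); comp(roi&(C[...,2]>.02)&(C[...,2]<.1),"raised")
```

```text
orange [244.7 194. ] 50 ((246.0, 193.5), (5.0, 12.0), 90.0) [0.584 0.243 0.   ] 0.0
orange [293.5 219.7] 56 ((293.4569091796875, 219.73277282714844), (16.150693893432617, 3.4139678478240967), 66.80140686035156) [0.497 0.077 0.07 ] 0.07
orange [332.4 259.7] 77 ((331.5, 259.5), (35.0, 3.0), -0.0) [ 0.367 -0.042  0.018] 0.0
blue [420. 220.] 254 ((419.66217041015625, 219.9729766845703), (47.51131057739258, 6.5759596824646), 80.53767395019531) [ 0.491 -0.324  0.045] 0.034
blue [359.8 227.8] 255 ((359.7852783203125, 227.44970703125), (48.19646453857422, 5.561130046844482), 79.99201965332031) [ 0.469 -0.131  0.039] 0.034
blue [264.4 232.4] 104 ((264.5000305175781, 232.50001525878906), (15.756773948669434, 6.565322399139404), 66.80140686035156) [0.459 0.167 0.081] 0.069
white [389.8 219.8] 1856 ((389.2438049316406, 220.29002380371094), (69.21528625488281, 87.9245376586914), 80.41705322265625) [ 0.493 -0.229  0.036] 0.036
white [261.8 233.1] 26 ((262.9041442871094, 232.91094970703125), (18.024335861206055, 6.437262535095215), 69.44395446777344) [0.456 0.181 0.043] 0.029
raised [293.  182.7] 74 ((293.0689697265625, 182.67242431640625), (17.641056060791016, 4.085297107696533), 68.19859313964844) [0.614 0.078 0.059] 0.062
raised [389.6 222.5] 4595 ((389.0675964355469, 220.40541076660156), (67.89678192138672, 88.4466552734375), 80.53767395019531) [ 0.484 -0.227  0.039] 0.039
raised [321.6 190.6] 67 ((321.5600280761719, 190.58001708984375), (17.44133186340332, 3.756594657897949), 79.69515228271484) [ 0.588 -0.011  0.061] 0.062
raised [384.3 193.4] 267 ((384.391845703125, 193.35134887695312), (5.096368789672852, 51.62128448486328), 80.53767395019531) [ 0.578 -0.213  0.034] 0.034
raised [280.2 226.2] 1153 ((280.16217041015625, 226.36862182617188), (24.82334327697754, 49.79313278198242), 66.25050354003906) [0.477 0.123 0.033] 0.026
```

View pics/a.png

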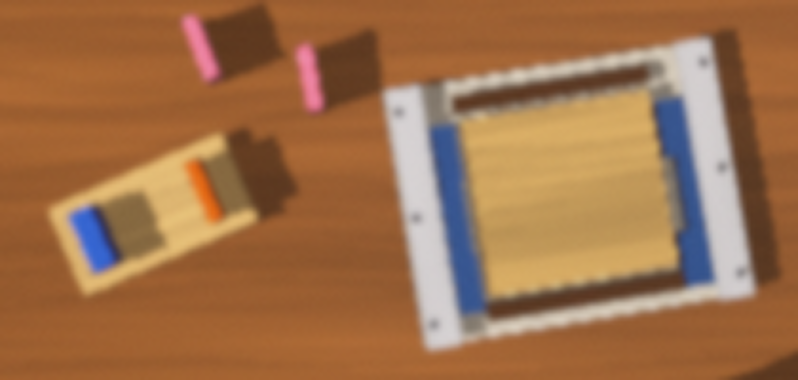

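View pics/b.png

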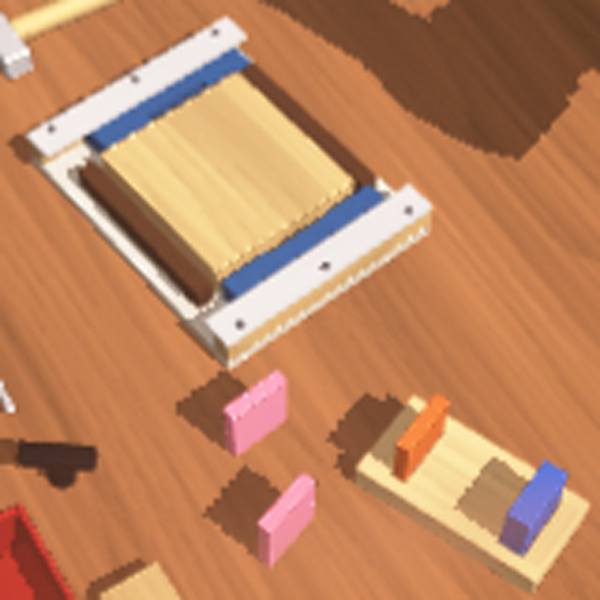

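The crop confirms it. The orange spacer in the rack is upright, in the rack's -y slot; the pink pieces stand free on the bench. The wide notch is on the right rail (world -y side, crop (675,195)): it shows a clear grey gap, while the left one is only a sliver.

Run:
```python
from h import *
t=pickle.load(open("top.pkl","rb"))
hsv=cv2.cvtColor(t["frame"],cv2.COLOR_RGB2HSV); H,S,V=[hsv[...,i].astype(int) for i in range(3)]
C=cloud(t); Z=C[...,2]
def pose(mask,z,nm):
    n,l,st,c=cv2.connectedComponentsWithStats(mask.astype(np.uint8)); i=1+st[1:,4].argmax()
    P=onplane(t,np.argwhere(l==i)[:,::-1],z)[:,:2]; r=cv2.minAreaRect((P*1000).astype(np.float32)); print(nm,r,P.mean(0).round(4))
def roi(x0,y0,x1,y1):
    m=np.zeros(H.shape,bool); m[y0:y1,x0:x1]=1; return m
pose(roi(280,205,310,235)&(H<16)&(S>150)&(Z>.055),.07,"spacer")
pose(roi(245,200,315,250)&(Z>.015),.025,"rack")
pose(roi(335,170,450,270)&(Z>.028),.038,"frame")
pose(roi(335,170,450,270)&(Z>.0395)&(H>8)&(H<30)&(S>70),.042,"panel")
R=state()["tcp_rot"]; print(R.T@np.array([.497-.2692,.077+.5632,0])/.2)
```

```text
spacer ((495.72711181640625, 77.28997802734375), (53.18193054199219, 12.659849166870117), 23.405773162841797) [0.4961 0.0775]
rack ((477.25811767578125, 124.13479614257812), (82.821533203125, 161.42730712890625), 21.4935359954834) [0.4773 0.1237]
frame ((491.0160827636719, -226.0904998779297), (217.49517822265625, 282.2316589355469), 8.67240047454834) [ 0.4845 -0.2274]
panel ((489.7247009277344, -226.33059692382812), (152.74476623535156, 165.0809783935547), 9.800314903259277) [ 0.4915 -0.2266]
[ 2.40784959 -2.39707166  0.00545761]
```

jog_arm(commands=[[0.2,0.25,-0.25,0,0],[0.2,0.5,-0.5,0,0],[0.2,0.75,-0.75,0,0],[0.2,1,-1,0,0],[0.2,1,-1,0,0],[0.2,1,-1,0,0]])

```text
clock: 0.7
eef_pos: [0.3637, -0.2939, 0.2306]
tcp_rot: [[0.902, 0.432, -0.001], [0.432, -0.902, 0.002], [0.0, -0.002, -1.0]]
contact_force: [0.2, -0.4, -0.1]
finger_gap: 0.599
```

jog_arm(commands=[[0.2,0.25,-0.25,0,0],[0.2,0.5,-0.5,0,0],[0.2,0.75,-0.75,0,0],[0.2,1,-1,0,0.009],[0.2,1,-1,0,0.009],[0.2,1,-1,0,0.009]])

```text
clock: 1.3
eef_pos: [0.4581, -0.0275, 0.2311]
tcp_rot: [[0.924, 0.381, -0.0], [0.381, -0.924, 0.001], [0.0, -0.001, -1.0]]
contact_force: [-0.1, -0.8, -0.2]
finger_gap: 0.602
```

Run:
```python
from h import *
s=state(); R=s["tcp_rot"];print(s["clock"],s["eef_pos"],R.round(3).tolist(),s["finger_gap"])
print(R.T@(np.array([.496,.0774,.231])-s["eef_pos"])/.2)
f=grab("wrist"); save(f,"w1.png"); print(f["world_from_camera"].round(3).tolist(),f["fx"])
```

```text
1.3 [ 0.45805811 -0.02753446  0.23109873] [[0.924, 0.381, -0.0], [0.381, -0.924, 0.001], [0.0, -0.001, -1.0]] 0.6016664174952352
[ 0.37545897 -0.412675    0.00091804]
[[0.381, -0.877, -0.293, 0.533], [-0.925, -0.362, -0.12, 0.003], [-0.001, 0.316, -0.949, 0.374], [0.0, 0.0, 0.0, 1.0]] 293.16311406909426
```

View pics/w1.png

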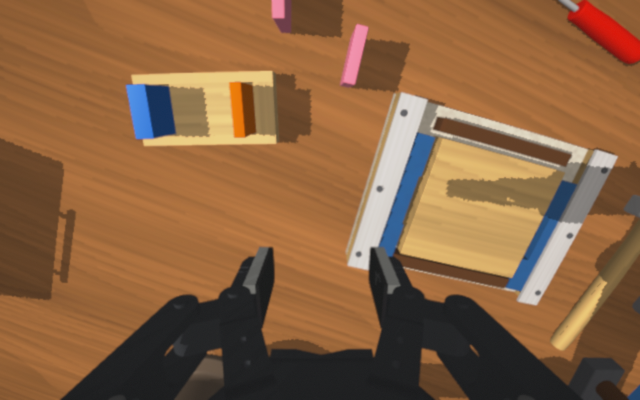

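Wrist view shows the orange spacer at (240,108) in the rack and the frame at (485,200). Moving above the spacer.

jog_arm(commands=[[0.2,0.19,-0.2,0.1,0],[0.2,0.375,-0.41,0.3,0],[0.2,0.375,-0.41,0.5,0],[0.2,0.375,-0.41,0.5,0],[0.2,0.375,-0.41,0.5,0]])

```text
clock: 1.85
eef_pos: [0.4938, 0.0738, 0.1289]
tcp_rot: [[0.925, 0.381, -0.006], [0.381, -0.925, -0.001], [-0.006, -0.002, -1.0]]
contact_force: [-0.7, 0.9, 0.8]
finger_gap: 0.6
```

```bash
cat > sp.py <<'E'
from h import *
import sys
s=state(); R=s["tcp_rot"];print(s["clock"],s["eef_pos"],"yaw",np.degrees(np.arctan2(R[1,0],R[0,0])))
f=grab("wrist"); save(f,sys.argv[1]); pickle.dump(f,open("w.pkl","wb"))
hsv=cv2.cvtColor(f["frame"],cv2.COLOR_RGB2HSV); H,S,V=[hsv[...,i].astype(int) for i in range(3)]
zt=float(sys.argv[2]); Z=cloud(f)[...,2]
m=((H<16)&(S>170)&(V>120)&(abs(Z-zt)<.006)).astype(np.uint8)
n,l,st,c=cv2.connectedComponentsWithStats(m); i=1+st[1:,4].argmax(); print(st[i],c[i])
P=onplane(f,np.argwhere(l==i)[:,::-1],zt); r=cv2.minAreaRect((P[:,:2]*1000).astype(np.float32)); print(r, np.median(Z[l==i]))
d=np.r_[np.array(r[0])/1000,0]-s["eef_pos"]; print("shift frac",(R.T@d/.2)[:2])
E
python3 sp.py w2.png .07
```

```text
1.85 [0.49381022 0.07381954 0.12890554] yaw 22.387936263846736
[ 307  177   18   70 1109] [315.62398557 211.15329125]
((495.3700256347656, 79.02388000488281), (54.54909896850586, 11.83915901184082), 23.429033279418945) 0.06999219958209238
shift frac [ 0.02100572 -0.02001011]
```

View pics/w2.png

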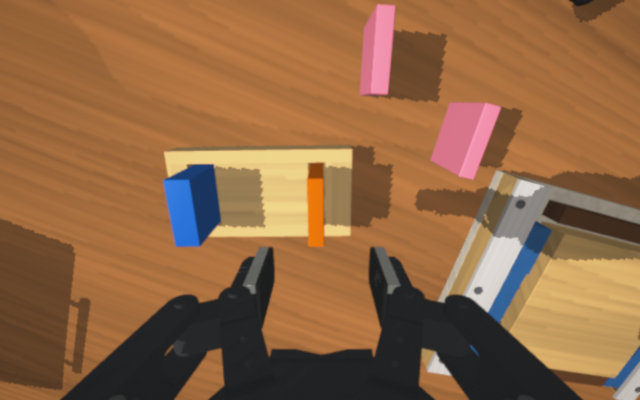

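The spacer top is at (316,211), between the fingers. Measured extents of 54.5x11.8 mm match the orange spacer. Descending and gripping.

jog_arm(commands=[[0.2,0,-0.011,0,-0.002],[0.2,0,-0.011,0.15,-0.002],[0.2,0,-0.011,0.3,-0.002],[0.2,0,-0.011,0.44,-0.002],[0.2,0,-0.011,0.44,-0.002],[0.2,0,-0.011,0.44,-0.002]])

```text
clock: 2.5
eef_pos: [0.4965, 0.0752, 0.0448]
tcp_rot: [[0.921, 0.39, 0.002], [0.39, -0.921, 0.0], [0.002, 0.001, -1.0]]
contact_force: [0.1, -1.3, 0.5]
finger_gap: 0.602
```

jog_arm(commands=[[-1,0,0,0,0],[-1,0,0,0,0],[-1,0,0,0,0],[-1,0,0,0,0],[-1,0,0,0,0],[-1,0,0,0,0]])

```text
clock: 3.1
eef_pos: [0.4966, 0.0767, 0.045]
tcp_rot: [[0.921, 0.391, 0.002], [0.391, -0.921, 0.001], [0.003, -0.0, -1.0]]
contact_force: [-1.7, 2.3, 6.8]
finger_gap: 0.127
```

jog_arm(commands=[[-1,0,0,-0.05,0],[-1,0,0,-0.15,0],[-1,0,0,-0.3,0],[-1,0,0,-0.5,0],[-1,0,0,-0.6,0],[-1,0,0,-0.6,0],[-1,0,0,-0.6,0]])

```text
clock: 3.8
eef_pos: [0.4952, 0.0756, 0.1635]
tcp_rot: [[0.92, 0.391, 0.001], [0.391, -0.92, -0.0], [0.0, 0.001, -1.0]]
contact_force: [-0.2, -0.2, -1.9]
finger_gap: 0.126
```

Run:
```python
from h import *
s=state(); R=s["tcp_rot"];p=s["eef_pos"];print(s["clock"],p,s["finger_gap"],s["contact_force"])
# notch target from top estimate
a=np.radians(9.4); c=np.array([.4905,-.2263]); n=c-.0882*np.array([-np.sin(a),np.cos(a)]); print("notch",n)
print(R.T@np.r_[n-p[:2],0]/.2)
f=grab("wrist"); save(f,"w3.png"); P=cloud(f)
print(np.median(P[200:215,310:330].reshape(-1,3),0))
```

```text
3.8 [0.49517451 0.07559824 0.16354522] 0.12628633037558498 [-0.1608849  -0.15408313 -1.88705062]
notch [ 0.50490535 -0.31331566]
[-7.16042363e-01  1.80859075e+00  8.13648159e-04]
[0.5185243  0.08622525 0.15268599]
```

View pics/w3.png

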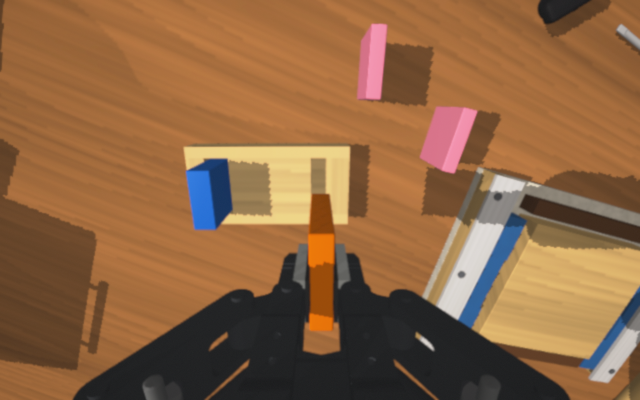

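The spacer is held upright between the fingers (320,270), and the rack slot is empty. Moving toward the frame and measuring it on the way.

jog_arm(commands=[[-1,-0.08,0.2,0,0.01],[-1,-0.18,0.45,0,0.02],[-1,-0.27,0.7,0,0.03],[-1,-0.36,0.9,0,0.038],[-1,-0.36,0.9,0,0.038],[-1,-0.36,0.9,0,0.038],[-1,-0.36,0.9,0,0.038]])

```text
clock: 4.55
eef_pos: [0.4982, -0.1169, 0.1617]
tcp_rot: [[0.987, 0.163, -0.003], [0.163, -0.987, 0.002], [-0.003, -0.002, -1.0]]
contact_force: [-0.1, 0.1, -0.7]
finger_gap: 0.126
```

Run:
```python
from h import *
s=state(); R=s["tcp_rot"];p=s["eef_pos"];print(s["clock"],p,s["finger_gap"],"yaw",np.degrees(np.arctan2(R[1,0],R[0,0])))
f=grab("wrist"); save(f,"w4.png"); pickle.dump(f,open("w.pkl","wb"))
P=cloud(f); hsv=cv2.cvtColor(f["frame"],cv2.COLOR_RGB2HSV); H,S,V=[hsv[...,i].astype(int) for i in range(3)]
reg=(abs(P[...,0]-.49)<.16)&(abs(P[...,1]+.226)<.17)
m=(reg&(H>100)&(H<130)&(S>90)&(abs(P[...,2]-.034)<.005)).astype(np.uint8)
n,l,st,c=cv2.connectedComponentsWithStats(m)
for i in range(1,n):
    if st[i,4]>60:
        q=onplane(f,np.argwhere(l==i)[:,::-1],.034)[:,:2]; print("blue",st[i],cv2.minAreaRect((q*1000).astype(np.float32)))
m=(reg&(abs(P[...,2]-.042)<.003)&(H>8)&(H<30)&(S>60)).astype(np.uint8)
n,l,st,c=cv2.connectedComponentsWithStats(m); i=1+st[1:,4].argmax()
q=onplane(f,np.argwhere(l==i)[:,::-1],.042)[:,:2]; print("panel",st[i],cv2.minAreaRect((q*1000).astype(np.float32)),q.mean(0))
m=reg&(P[...,2]>.006)&(P[...,2]<.022)
q=P[m]; print("low",m.sum())
```

```text
4.55 [ 0.49818442 -0.11686339  0.16170336] 0.12568686857952216 yaw 9.368567901353746
blue [ 321  140   25  104 1608] ((496.0442199707031, -128.10569763183594), (104.10560607910156, 22.17966651916504), 9.327906608581543)
blue [ 492  155   59  142 2742] ((488.4435119628906, -325.42095947265625), (158.9287872314453, 24.817424774169922), 8.143319129943848)
panel [  349   141   180   145 22742] ((489.3836975097656, -226.98959350585938), (150.0677947998047, 159.72076416015625), 8.658483505249023) [ 0.49655088 -0.22610954]
low 6816
```

View pics/w4.png

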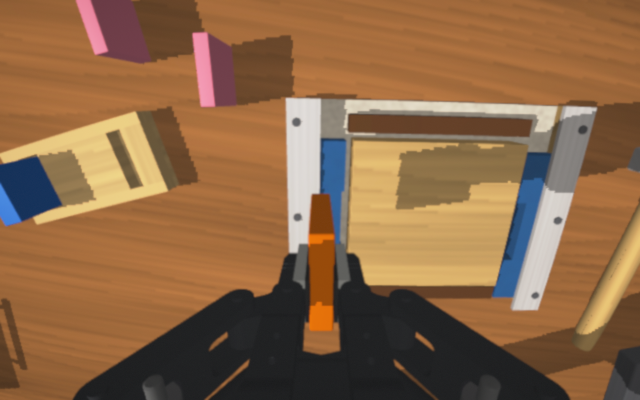

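Run:
```python
from h import *
f=pickle.load(open("w.pkl","rb")); s=state(); R=s["tcp_rot"]; p=s["eef_pos"]; print(p)
P=cloud(f); hsv=cv2.cvtColor(f["frame"],cv2.COLOR_RGB2HSV); H,S,V=[hsv[...,i].astype(int) for i in range(3)]
m=(H<18)&(S>150); m[:, :300]=0; m[:,340:]=0; m[:190]=0; m[345:]=0
print(np.percentile(P[m][:,2],[1,10,50,90,99]))
zt=np.median(P[m&(P[...,2]>.175)][:,2]); print(zt)
mm=m&(abs(P[...,2]-zt)<.004)
q=onplane(f,np.argwhere(mm)[:,::-1],zt); r=cv2.minAreaRect((q[:,:2]*1000).astype(np.float32)); print(r)
d=np.r_[np.array(r[0])/1000-p[:2],0]; print("spacer-TCP in tool mm",R.T@d*1000)
n=np.array([.5027,-.3142]); print("shift",R.T@np.r_[n-np.array(r[0])/1000,0]/.2, R.T@np.r_[n-p[:2],0]/.2)
```

```text
[ 0.49851323 -0.11651891  0.16204886]
[-1.19602854e-03 -2.09906364e-05  1.86067205e-01  1.87108359e-01
  1.98285888e-01]
0.18643907841693608
((498.56353759765625, -116.95975494384766), (55.1369514465332, 11.913549423217773), 9.501276016235352)
spacer-TCP in tool mm [-0.0226144   0.44313277 -0.0006811 ]
shift [-0.14119954  0.97625901 -0.0012871 ] [-0.14131262  0.97847467 -0.00129051]
```

jog_arm(commands=[[-1,-0.04,0.25,0,0.0025],[-1,-0.07,0.5,0,0.0025],[-1,-0.1,0.75,0,0.0025],[-1,-0.14,0.975,0,0.0025],[-1,-0.14,0.975,0,0.0025],[-1,-0.14,0.975,0,0.0025],[-1,-0.14,0.975,0,0.0025],[-1,-0.14,0.975,0,0.0025]])

```text
clock: 5.4
eef_pos: [0.5036, -0.3127, 0.1629]
tcp_rot: [[0.989, 0.149, -0.001], [0.149, -0.989, 0.001], [-0.001, -0.001, -1.0]]
contact_force: [0.5, 0.5, -0.7]
finger_gap: 0.126
```

jog_arm(commands=[[-1,0,0,0.1,0],[-1,0,0,0.2,0],[-1,0,0,0.28,0],[-1,0,0,0.28,0],[-1,0,0,0.28,0],[-1,0,0,0.28,0]])

```text
clock: 6.0
eef_pos: [0.5044, -0.3153, 0.1083]
tcp_rot: [[0.989, 0.147, 0.002], [0.147, -0.989, -0.001], [0.001, 0.001, -1.0]]
contact_force: [0.2, -0.3, -1.0]
finger_gap: 0.125
```

```bash
cat > chk.py <<'E'
from h import *
import sys
f=grab("wrist"); s=state(); R=s["tcp_rot"]; p=s["eef_pos"]; print(s["clock"],p,"yaw",np.degrees(np.arctan2(R[1,0],R[0,0])))
save(f,sys.argv[1]); zt=p[2]+.0245
P=cloud(f); hsv=cv2.cvtColor(f["frame"],cv2.COLOR_RGB2HSV); H,S,V=[hsv[...,i].astype(int) for i in range(3)]
def rect(m,z):
    n,l,st,c=cv2.connectedComponentsWithStats(m.astype(np.uint8)); i=1+st[1:,4].argmax()
    q=onplane(f,np.argwhere(l==i)[:,::-1],z)[:,:2]; return cv2.minAreaRect((q*1000).astype(np.float32))
m=(H<18)&(S>150)&(abs(P[...,2]-zt)<.006); zt=np.median(P[m][:,2])
r=rect(m,zt); print("spacer",zt,r)
reg=(abs(P[...,0]-.49)<.16)&(abs(P[...,1]+.226)<.17)
print("panel",rect(reg&(abs(P[...,2]-.042)<.004)&(H>8)&(H<30)&(S>60),.042))
n=np.array([.5027,-.3142]); print("shift",(R.T@np.r_[n-np.array(r[0])/1000,0]/.2).round(4), (R.T@np.r_[n-p[:2],0]/.2).round(4))
E
python3 chk.py w5.png
```

```text
6.05 [ 0.50443581 -0.31547847  0.10854221] yaw 8.455519295737238
spacer 0.13310465656610504 ((505.147216796875, -315.23223876953125), (55.92988967895508, 11.91952133178711), 8.502235412597656)
panel ((489.3039855957031, -227.54794311523438), (149.56260681152344, 160.12936401367188), 8.44539737701416)
shift [-0.0113 -0.0069 -0.    ] [-0.0076 -0.0076 -0.    ]
```

View pics/w5.png

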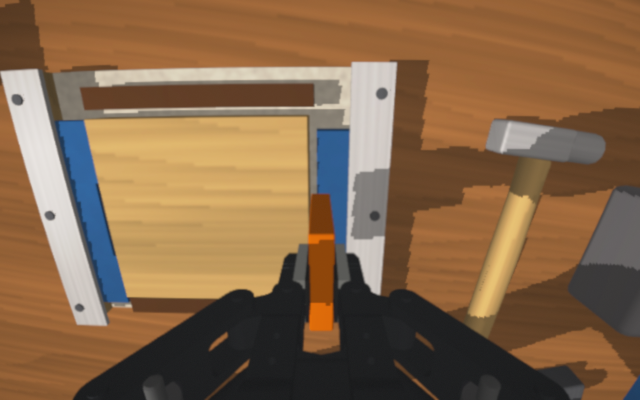

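Spacer (320,270) is over the notch on the right (wide) rail, yaw matched to 0.1°. I'm applying a 2 mm correction and lowering in stages.

jog_arm(commands=[[-1,-0.011,-0.004,0,0],[-1,-0.011,-0.004,0.05,0],[-1,-0.011,-0.004,0.1,0],[-1,-0.011,-0.004,0.14,0],[-1,-0.011,-0.004,0.17,0],[-1,-0.011,-0.004,0.2,0],[-1,-0.011,-0.004,0.2,0],[-1,-0.011,-0.004,0.2,0]])

```text
clock: 6.85
eef_pos: [0.5004, -0.314, 0.0707]
tcp_rot: [[0.989, 0.147, -0.003], [0.147, -0.989, 0.002], [-0.003, -0.003, -1.0]]
contact_force: [-9.7, 5.4, 22.2]
finger_gap: 0.13
```

```bash
python3 chk.py w6.png; python3 -c "
from h import *
s=state();print(s['contact_force'],s['moment'])"
```

```text
6.9 [ 0.50042853 -0.31404862  0.0707177 ] yaw 8.474629606601424
spacer 0.09559542518382604 ((501.40203857421875, -314.0683898925781), (56.028831481933594, 11.899876594543457), 8.617048263549805)
panel ((489.08673095703125, -227.529541015625), (149.48086547851562, 160.166259765625), 8.457472801208496)
shift [ 0.0063  0.0016 -0.    ] [ 0.0111  0.0024 -0.    ]
[-8.24788325  4.84357114 21.98406625] [1.16578092 1.36376192 0.14996351]
```

It resisted at 22 N with the spacer's bottom at about rail-top height (0.034). Backing off and measuring the gap edges from close by.

jog_arm(commands=[[-1,0,0,-0.05,0],[-1,0,0,-0.1,0],[-1,0,0,-0.12,0],[-1,0,0,-0.12,0],[-1,0,0,-0.12,0],[-1,0,0,-0.12,0]])

```text
clock: 7.5
eef_pos: [0.5008, -0.3142, 0.0905]
tcp_rot: [[0.989, 0.147, -0.001], [0.147, -0.989, 0.001], [-0.001, -0.001, -1.0]]
contact_force: [0.3, -0.3, -0.7]
finger_gap: 0.128
```

```bash
python3 chk.py w7.png
python3 - <<'E'
from h import *
s=state();print(s['contact_force'],s['eef_pos'])
im=cv2.imread("pics/w7.png"); im=cv2.resize(im[60:340,220:430],(600,800),interpolation=cv2.INTER_CUBIC)
im=cv2.resize(cv2.imread("pics/w7.png")[90:310,230:430],(600,600*220//200)); cv2.imwrite("pics/w7c.png",cv2.resize(im,(545,600)))
for n in("top","scene"):
    f=grab(n); pickle.dump(f,open(n+"2.pkl","wb"))
t=pickle.load(open("scene2.pkl","rb")); cv2.imwrite("pics/s2.png",cv2.resize(t["frame"][80:200,240:370,::-1],(650,600),interpolation=cv2.INTER_CUBIC))
E
```

```text
7.55 [ 0.50078842 -0.31422806  0.09057346] yaw 8.442200659510558
spacer 0.11539119420330624 ((501.67401123046875, -314.18853759765625), (55.9619140625, 11.905083656311035), 8.48414134979248)
panel ((488.7551574707031, -227.54983520507812), (149.84922790527344, 160.160888671875), 8.419540405273438)
shift [ 0.0051  0.0008 -0.    ] [ 0.0095  0.0013 -0.    ]
[ 0.32365214 -0.22268745 -1.13072015] [ 0.50078842 -0.31422806  0.09057346]
```

View pics/w7c.png

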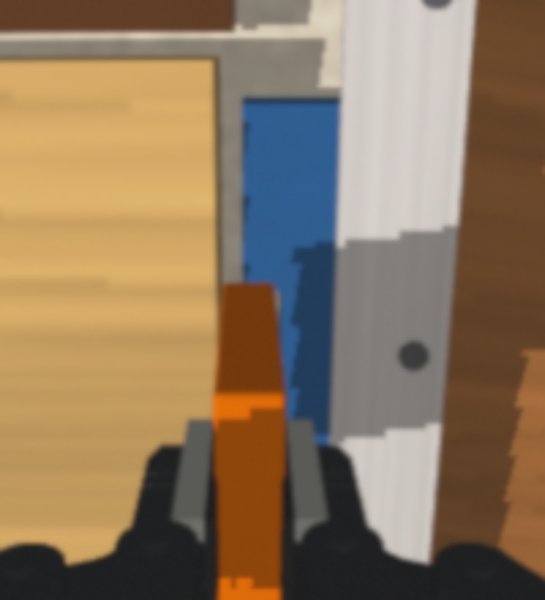

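The blue rail's +x end (crop y≈98) sits about 12 mm short of the panel's end (y≈57). A centred rail would overhang it by 5 mm, so the rail, and its notch, is shifted in frame -x. Working out the rail centre from both views.

Run:
```python
from h import *
a=np.radians(8.5); X=np.array([np.cos(a),np.sin(a)]); Y=np.array([-X[1],X[0]])
for n,c in(("top.pkl",(.4894,-.2268)),("w.pkl",(.4893,-.2272))):
    f=pickle.load(open(n,"rb")); P=cloud(f); hsv=cv2.cvtColor(f["frame"],cv2.COLOR_RGB2HSV); H,S,V=[hsv[...,i].astype(int) for i in range(3)]
    m=(H>100)&(H<130)&(S>80)&(abs(P[...,0]-.49)<.13)&(abs(P[...,1]+.33)<.06)
    q=onplane(f,np.argwhere(m)[:,::-1],.034)[:,:2]-c; x=q@X*1000; y=q@Y*1000
    print(n,"rail x",np.percentile(x,[.5,99.5]).round(1))
    for x0 in range(-110,80,6):
        k=abs(x-x0-3)<3
        if k.sum(): print(x0+3,y[k].max().round(1),end="; ")
    print()
```

```text
top.pkl rail x [-89.9  64.6]
-89 -88.3; -83 -85.6; -77 -86.7; -71 -87.8; -65 -88.9; -59 -86.8; -53 -87.9; -47 -89.0; -41 -96.5; -35 -94.4; -29 -95.5; -23 -96.1; -17 -94.6; -11 -95.1; -5 -96.2; 1 -94.7; 7 -95.2; 13 -96.4; 19 -87.9; 25 -88.4; 31 -89.6; 37 -86.9; 43 -88.0; 49 -86.5; 55 -87.1; 61 -88.2; 67 -95.7; 
w.pkl rail x [-94.8  65.4]
-95 -84.1; -89 -84.4; -83 -84.4; -77 -86.1; -71 -86.3; -65 -86.0; -59 -86.0; -53 -86.0; -47 -86.3; -41 -86.3; -35 -86.3; -29 -86.4; -23 -86.4; -17 -86.4; -11 -86.5; -5 -86.5; 1 -86.6; 7 -86.7; 13 -86.7; 19 -86.5; 25 -86.2; 31 -85.9; 37 -86.1; 43 -86.2; 49 -86.1; 55 -86.2; 61 -86.1; 67 -86.7;
```

The notch edges (-44…+16) and the rail ends (-95…+65) agree: the notch centre is about 14.7 mm toward frame -x. Correcting and lowering again.

jog_arm(commands=[[-1,-0.068,0.003,0,0],[-1,-0.068,0.003,0,0],[-1,-0.068,0.003,0,0],[-1,-0.068,0.003,0.04,0],[-1,-0.068,0.003,0.08,0],[-1,-0.068,0.003,0.11,0],[-1,-0.068,0.003,0.14,0],[-1,-0.068,0.003,0.14,0],[-1,-0.068,0.003,0.14,0]])

```text
clock: 8.55
eef_pos: [0.4878, -0.317, 0.0629]
tcp_rot: [[0.989, 0.147, -0.0], [0.147, -0.989, 0.0], [-0.0, -0.0, -1.0]]
contact_force: [0.2, -0.5, -1.0]
finger_gap: 0.125
```

```bash
python3 chk.py w8.png
```

```text
8.6 [ 0.48796184 -0.31713799  0.06322523] yaw 8.445782945584028
spacer 0.0877239051847431 ((488.618408203125, -316.9130554199219), (55.94419860839844, 11.905874252319336), 8.47184944152832)
panel ((488.830078125, -227.68740844726562), (149.61013793945312, 160.0155029296875), 8.421819686889648)
shift [ 0.0716 -0.0031  0.    ] [ 0.075  -0.0037  0.    ]
```

No force with the bottom 8 mm below the rail top, so it is in the notch. Lowering to the base.

jog_arm(commands=[[-1,0,0,0.03,0],[-1,0,0,0.05,0],[-1,0,0,0.065,0],[-1,0,0,0.07,0],[-1,0,0,0.07,0],[-1,0,0,0.07,0]])

```text
clock: 9.2
eef_pos: [0.4879, -0.3172, 0.0493]
tcp_rot: [[0.989, 0.147, 0.0], [0.147, -0.989, -0.0], [0.0, 0.0, -1.0]]
contact_force: [0.1, 0.2, -0.8]
finger_gap: 0.123
```

jog_arm(commands=[[-1,0,0,0.006,0],[-1,0,0,0.006,0],[-0.3,0,0,0.006,0],[-0.3,0,0,0.006,0],[-0.3,0,0,0.006,0],[-0.3,0,0,0.006,0]])

```text
clock: 9.8
eef_pos: [0.4877, -0.317, 0.0479]
tcp_rot: [[0.989, 0.147, -0.0], [0.147, -0.989, 0.0], [-0.0, -0.0, -1.0]]
contact_force: [0.4, 0.5, -1.3]
finger_gap: 0.349
```

jog_arm(commands=[[-0.3,0,0,-0.1,0],[-0.3,0,0,-0.3,0],[-0.3,0,0,-0.4,0],[-0.3,0,0,-0.4,0],[-0.3,0,0,-0.4,0]])

```text
clock: 10.3
eef_pos: [0.4878, -0.3171, 0.1281]
tcp_rot: [[0.989, 0.147, 0.0], [0.147, -0.989, -0.0], [0.0, 0.0, -1.0]]
contact_force: [-0.1, -0.5, -0.0]
finger_gap: 0.35
```

```bash
cat > fin.py <<'E'
from h import *
import sys
f=grab("wrist"); save(f,sys.argv[1]); s=state(); R=s["tcp_rot"]; p=s["eef_pos"]; print(s["clock"],p,s["contact_force"])
P=cloud(f); hsv=cv2.cvtColor(f["frame"],cv2.COLOR_RGB2HSV); H,S,V=[hsv[...,i].astype(int) for i in range(3)]
m=(H<18)&(S>150)&(abs(P[...,2]-.074)<.007); 
if m.sum()>50:
    z=np.median(P[m][:,2]); q=onplane(f,np.argwhere(m)[:,::-1],z)[:,:2]; r=cv2.minAreaRect((q*1000).astype(np.float32)); print("spacer top",z,r)
    a=np.radians(8.45); d=np.array(r[0])-[489,-227.5]; print("in frame",d@[np.cos(a),np.sin(a)],d@[-np.sin(a),np.cos(a)],"want -14.7 -88.2")
m=(H>8)&(H<30)&(S>60)&(abs(P[...,0]-.49)<.06)&(abs(P[...,1]+.19)<.05)&(abs(P[...,2]-.038)<.009); print("panel z",np.median(P[m][:,2]))
print("to press pt",R.T@(np.array([.489,-.215,.06])-p)/.2)
E
python3 fin.py w9.png
```

```text
10.35 [ 0.48707382 -0.3165205   0.12700342] [-0.11993444  0.14721498 -0.53958356]
spacer top 0.07399608194352007 ((488.8889465332031, -317.4506530761719), (53.77962112426758, 11.059356689453125), 7.960488319396973)
in frame -13.327761398321075 -88.95787260165194 want -14.7 -88.2
panel z 0.041980564794077774
to press pt [ 0.08449619 -0.50023891  0.33557556]
```

View pics/w9.png

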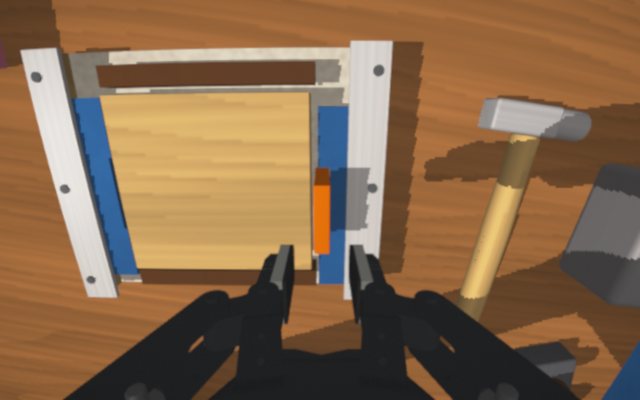

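The spacer (322,212) stands in the wide notch with its top at 0.074 m, so it is on the base. The panel is still proud at 0.042 m. Next: shut the fingers, move over the panel and press.

jog_arm(commands=[[-1,0.03,-0.2,0,0],[-1,0.06,-0.4,0,0],[-1,0.08,-0.57,0,0],[-1,0.08,-0.57,0.1,0],[-1,0.08,-0.57,0.2,0],[-1,0.08,-0.57,0.3,0],[-1,0.08,-0.57,0.38,0],[-1,0.08,-0.57,0.38,0]])

```text
clock: 11.15
eef_pos: [0.4831, -0.1999, 0.0479]
tcp_rot: [[0.989, 0.147, -0.008], [0.147, -0.989, 0.004], [-0.008, -0.006, -1.0]]
contact_force: [-0.4, 0.9, -0.3]
finger_gap: -0.004
```

jog_arm(commands=[[-1,0,0,0.03,0],[-1,0,0,0.05,0],[-1,0,0,0.07,0],[-1,0,0,0.085,0],[-1,0,0,0.085,0],[-1,0,0,0.085,0]])

```text
clock: 11.75
eef_pos: [0.487, -0.2021, 0.0365]
tcp_rot: [[0.989, 0.147, -0.0], [0.147, -0.989, 0.0], [-0.0, -0.0, -1.0]]
contact_force: [-3.1, 1.6, 8.7]
finger_gap: 0.0
```

jog_arm(commands=[[-1,0,0,0.01,0],[-1,0,0,0.02,0],[-1,0,0,0.025,0],[-1,0,0,0.025,0],[-1,0,0,0.025,0],[-1,0,0,0.025,0]])

```text
clock: 12.35
eef_pos: [0.4871, -0.2021, 0.0339]
tcp_rot: [[0.989, 0.147, -0.001], [0.147, -0.989, 0.0], [-0.001, -0.001, -1.0]]
contact_force: [-8.4, 4.0, 24.3]
finger_gap: -0.005
```

jog_arm(commands=[[-1,0,0,0,0],[-1,0,0,0,0],[-1,0,0,0,0],[-1,0,0,0,0],[-1,0,0,0,0],[-1,0,0,0,0],[-1,0,0,0,0]])

```text
clock: 13.05
eef_pos: [0.4871, -0.2021, 0.0339]
tcp_rot: [[0.989, 0.147, -0.001], [0.147, -0.989, 0.0], [-0.001, -0.001, -1.0]]
contact_force: [-8.2, 3.5, 23.8]
finger_gap: 0.002
```

```bash
python3 fin.py w10.png
```

```text
13.1 [ 0.48704606 -0.20210539  0.03392366] [-8.69129447  4.36096817 23.82022902]
spacer top 0.07337436371379218 ((489.1612548828125, -313.88330078125), (57.81837844848633, 18.680248260498047), 8.729414939880371)
in frame -12.534199964661065 -85.46926048730636 want -14.7 -88.2
panel z 0.03393468074095876
to press pt [ 2.72868627e-05  6.51233289e-02 -1.30424554e-01]
```

View pics/w10.png

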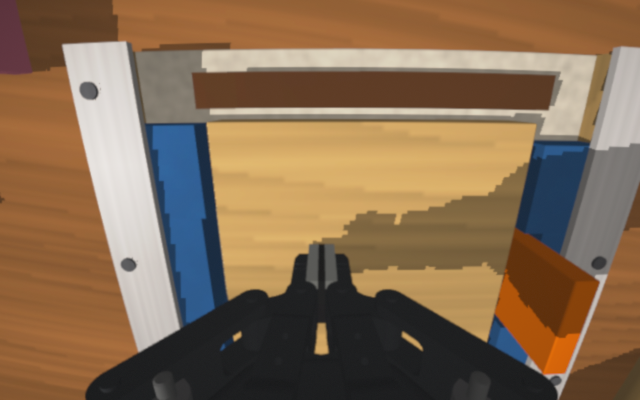

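The panel is at 0.0339 m (flush) under 24 N. The spacer stands in its notch at (550,300), clear of the fingers; its side face is in the mask here, which explains the offset reading. Handing in.

```bash
python3 -c "
from workcell import hand_in
print(hand_in())"
```

```text
the job is handed in; nothing more can be done
None
```

The orange spacer is standing in the wide notch (the rail on the world -y side), and the panel was pressed flush and held there when I handed in, at about 13 s. No verdict was reported.

- **Insertion:** the first try failed. I took the notch as centred on the panel, and the spacer met the top of the wide rail at 22 N. I backed off and found the rail sits about 14.7 mm toward frame -x. After correcting, it went down with no measurable force.
- **After release:** the spacer's top was at 0.074 m, so it stands on the base. It was within about 1.5 mm of the notch centre, with yaw within about 0.5°, and the panel was still proud at 0.042 m.
- **At hand-in:** the panel top was at 0.0339 m (flush is 0.034), with about 24 N on the shut fingers. They were about 115 mm from the spacer.
- **Reading that disagreed:** the final wrist view put the spacer about 3 mm off its target position. Its side face was in the mask (18.7 mm wide instead of 12), so I trusted the earlier reading and the picture, which shows it standing upright.
- **Other pieces:** I touched none of them on purpose, and the pictures showed none moved. I did not measure their positions at the end.

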